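# Roll a segmented edge strip flush

### The job

The walnut edge strip of the small board has been started in its groove, but all eight of its pieces still stand proud. Take the seam roller and roll along the whole strip with firm, even pressure (about 15 to 20 N; more than 30 N bruises the board) until every piece lies flush. Touch the board only with the roller, then stand the roller back on the bench on its wheel and tail, clear of the board, and leave everything else where it is.

Things in the scene. Friction and masses are not known exactly. Their poses are not given: they have to be found in the camera images.
- board: light wooden board, 66 (x) by 274 (y) by 22 mm thick, lying on two black rubber-topped bench pads 90 mm apart under its middle, underside 24 mm above the bench. Origin: centre of its underside; y to the left along it. It cannot slide, but the rubber gives: the board dips a little when pressed at its middle and rocks down by up to a centimetre when pressed near an end, and comes back.
- strip_left_end (a point): left (+y) end of the strip's centre line, at the level of the board's top face. The strip lies in a groove, is 28 mm wide and 240 mm long, its centre line 21 mm from the board's front (robot-side) edge; 17 mm of plain board lie beyond each of its ends.
- strip_right_end (a point): right (-y) end of the strip, likewise, 240 mm from the left end
- strip_middle (a point): middle of the strip's centre line, at the level of the board's top face
- strip_1 (a joint): leftmost of the eight dark walnut pieces (each 30 mm along the strip, 28 mm wide, rounded top edges): its height above the board's face in m, 0 = flush, 0.003 to 0.006 at the start. A tight fit in the groove: it only slides straight up or down, goes down under 8 to 12 N on that piece, stays where it is left, stops at flush.
- strip_2 (a joint): second piece from the left, same
- strip_3 (a joint): third piece, same
- strip_4 (a joint): fourth piece, same
- strip_5 (a joint): fifth piece, same
- strip_6 (a joint): sixth piece, same
- strip_7 (a joint): seventh piece, same
- strip_8 (a joint): eighth and rightmost piece, same
- seam_roller: hand roller, 0.33 kg, 160 mm long, standing on its wheel and the tail of its handle. Black rubber wheel 38 mm across, 22 mm wide, free-turning, axle along y, in a steel fork 31 mm wide; above it a wooden handle that runs back over 125 mm and droops to its tail. Origin: the wheel's lowest point as it stands; x points from tail to wheel, z up.
- roller_grip (a point): middle of the handle's flat-sided part above the wheel (24 mm wide along y, 30 high, 58 long), the place to pinch it. As it stands it is 70 mm above the bench, 15 mm behind the axle, and leans back 0.214 rad (tail low). The fork's bridge, wider than the handle, lies 21 mm below it along the leaning handle's own down direction: keep the fingertips above that.
- roller_axle (a point): centre of the wheel, 19 mm above what it stands on. To roll on a flat face tip the roller forward about its y by 0.214 rad, so that its flat-sided part is level: the tail then clears the face by 27 mm, and the grip point is 72 mm above the wheel's lowest point and 4 mm behind the axle.
- sanding_block: cork sanding block, 66x105x32 mm, bystander in front of the board; origin at the centre of its underside
- wax_tin: flat round tin, 78 mm across, 28 mm high, bystander behind the board; origin at the centre of its underside
- pencil: flat carpenter's pencil, 146 mm long, bystander in front of the board on the right; origin on its underside near the middle

How it is judged:
By the outcome, as a careful person would: the job done as asked, in the order asked, and still so for the second after the job is handed in, with the robot touching nothing.
It also fails if it takes over 72 s, if anything falls off the work surface, if the arm or the gripper's body presses on something with over 40 N, if the wrist force passes 120 N, or if a joint passes its speed limit or range.

### The arm

A 6-joint arm with a two-finger parallel gripper is mounted at the origin on a cart in front of the work surface, level with it; the furniture and walls round the work are solid. World frame = base frame: x ahead of the robot, y to its left, z up, the work surface at z = 0. Lengths are in m, angles in rad, forces in N, time in s.
With the tool pointing down it reaches from about 0.3 to 0.875 m from the base axis. Payload 6.4 kg.
Tool frame: the origin (TCP) lies where the fingers leave the gripper's body, on its centre line; the fingertips stand 73 mm ahead of it and the grasp point (between the pads) lies 54 mm ahead of it; z points along the fingers, y is the line along which they close (so a half turn about z gives the same grasp; the last joint's range is limited). The gripper opens to 85 mm and grips with 20 to 120 N. Pads are 22 mm wide; open, the fingers measure 114 mm over their backs; the gripper's body (76 mm by 85 mm) begins 54 mm behind the grasp point. The pads swing forward as they close: fully open they stand 13 mm farther back than shut.
Start: joints at [1.088, 0.181, 1.607, -0, 1.354, -0.206], TCP at [0.157, 0.553, 0.304] pointing down, gripper open.
Joint ranges: [-2.99, 2.99], [-0.89, 2.07], [0.3, 2.58], [-1.14, 4.28], [0, 2.63], [-3.12, 3.12]. Speed limits (rad/s): [2.57, 2.57, 3.01, 3.14, 3.14, 3.14].

### API

Orientations are given as a unit quaternion [w, x, y, z].
In Python, from bench import ctrl gives the robot as it stands.
- The arm moves only by the tool carry_out, never from a script. Its argument "steps" is one flat list of numbers, 7 for each row, row after row: the shift along the tool's x, y, z in m, then the turn, a rotation vector about the tool's x, y, z in rad, then the opening, from 0 (shut) to 1 (fully open). In form: [dx, dy, dz, wx, wy, wz, claw, dx, dy, dz, wx, wy, wz, claw, ...]. A call has 1 to 20 rows; each row is the pose to reach, as a shift and turn from the pose commanded when the call began, along the tool's axes at that moment; what a row does not reach only later rows make up. A row lasts 1/10 s, in which the tool goes at most 50 mm and 8.59 degrees, less where a joint would pass 70% of its speed; a pose out of reach is approached as far as the arm can. A call with a gripper value outside its range is refused whole. The fingers move at their own pace and stop on an object; the grip force is fixed at half the most. Time passes only in rows, so rows that repeat a pose let the fingers close. It gives the time, the measured TCP pose, the force, the opening and the grip force at its end, in the units of the state.
- ctrl.get_obs(): the state, without advancing time (a new reading comes with each control period).
- ctrl.camera(name): name is "scene" or "top"; returns the picture (480x640x3 uint8, red, green, blue); there is no depth.
- ctrl.camera_params(name): a dict with "vertical_fov" (degrees; the focal length in pixels is half the picture's height over the tangent of half this angle, whatever the lens; pixels are square), "cx", "cy" (the principal point, pixels), "k1" (the pictures are not rectified: a ray, as slopes to the right and down, at radius r is drawn at 1 + k1 r^2 times it, then the intrinsics apply), "cam_to_world" (4x4, takes a point from camera to world coordinates). Camera axes: x right, y down, z forward; pixel columns grow to the right and rows downward; lengths in m; the calibration is good to about 2 mm. A picture is of the moment at which its call begins. camera_params takes no time and is no camera call.
- ctrl.hand_in(): hands the job in; it is judged then, once.
The state is a dict: "time_s": time; "q": joint angles; "dq": joint speeds; "joint_efforts": joint torques, N m; "eef_pos": TCP position; "eef_rot": TCP orientation; "wrist_force": force on the tool from outside, world axes, zero at the start; "torque": the same for the moment, N m; "opening": opening from 0.0 (shut) to 1.0 (fully open); "grasp_force": force on a finger pad.
Only numpy, scipy, OpenCV 4.12 (cv2) and the standard library are available. Lean on these libraries where they do the work, as an engineer would, in place of code of your own. Each camera call takes 0.05 s, during which the arm holds its last target. There are 200 camera calls.

## Working session

There is one attempt and no reset: what is moved stays moved. The work goes in short steps, Python scripts to look and compute and a tool call to move; the robot and the scene stay as the last step left them, time stands still between calls to the robot, and variables do not carry over. Pictures are saved under pics/ and viewed, at most 10 in all, crops included, and the job is handed in when it is done.

Besides the shell and the picture viewer there is one more tool, called after "Call:" by a JSON object that holds its "op" and its "data", one argument or row to a line. carry_out: Moves the arm, as the interface text tells. Its arguments: {"type":"object","properties":{"steps":{"type":"array"}},"required":["steps"]}

```bash
mkdir -p pics
python3 - <<'E'
from bench import ctrl
import cv2
for n in("scene","top"):
    cv2.imwrite(f"pics/{n}0.png",ctrl.camera(n)[:,:,::-1]); print(n,ctrl.camera_params(n))
o=ctrl.get_obs();print(o)
E
```

```text
scene {'vertical_fov': 47.71807035656327, 'cx': 314.13866804303655, 'cy': 240.37131220011582, 'k1': 0.0071549847144015445, 'cam_to_world': array([[ 0.43718129, -0.74702621,  0.50082368, -0.0441307 ],
       [-0.89931848, -0.35694991,  0.25261241, -0.16935589],
       [-0.00993912, -0.56083741, -0.8278663 ,  0.95798433],
       [ 0.        ,  0.        ,  0.        ,  1.        ]])}
top {'vertical_fov': 51.72496092064415, 'cx': 314.9235799354, 'cy': 229.53448328268072, 'k1': -0.11070134334435594, 'cam_to_world': array([[ 0.0548913 , -0.97684666,  0.206779  ,  0.28783138],
       [-0.99848233, -0.05462772,  0.00698852,  0.12661322],
       [ 0.00446915, -0.20684879, -0.97836272,  0.9122815 ],
       [ 0.        ,  0.        ,  0.        ,  1.        ]])}
{'time_s': 0.1, 'q': array([ 1.08767036e+00,  1.81513701e-01,  1.60790741e+00, -3.60529683e-05,
        1.35382997e+00, -2.06282563e-01]), 'dq': array([-0.00169269, -0.00238462, -0.00092791,  0.00037464, -0.00066286,
       -0.00019744]), 'joint_efforts': array([ 7.21624838e-04, -4.45878446e+01, -3.52238166e+01, -2.94423244e-04,
        4.13325266e-03, -2.66706559e-05]), 'eef_pos': array([0.15695485, 0.55275522, 0.30304805]), 'eef_rot': array([-2.63640911e-04,  1.37976182e-01,  9.90435200e-01, -7.86382193e-04]), 'wrist_force': array([-0.01968703,  0.06110167,  0.3767831 ]), 'torque': array([-0.025512  ,  0.00514174,  0.00886891]), 'grasp_force': 0.0, 'opening': 1.0007875610538477}
```

View pics/scene0.png

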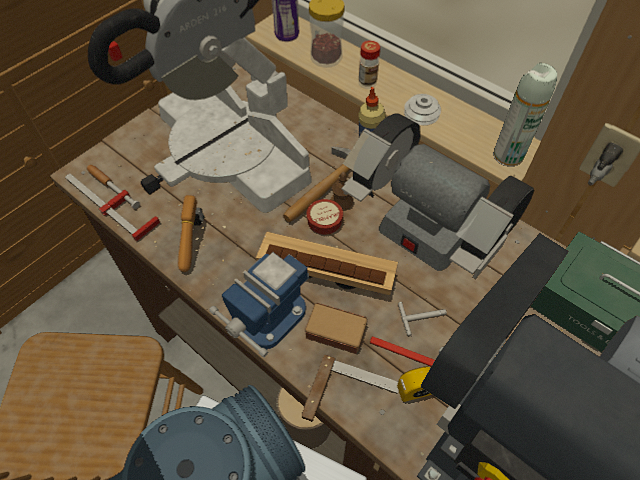

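View pics/top0.png

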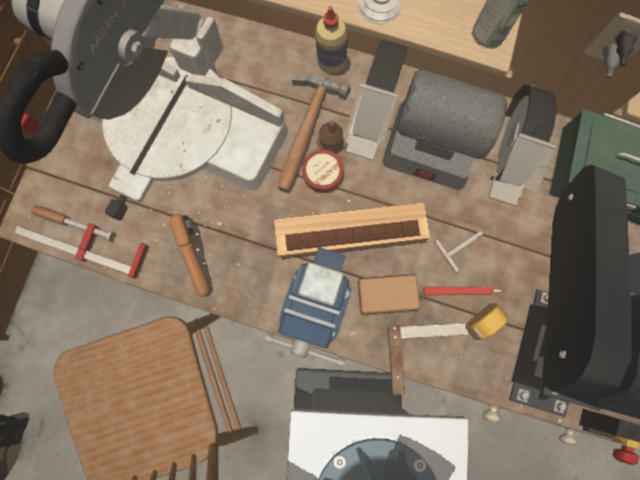

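```bash
cat > h.py <<'E'
import numpy as np, cv2
from bench import ctrl
def K(n):
    p=ctrl.camera_params(n); f=240/np.tan(np.radians(p["vertical_fov"]/2)); return p,f
def proj(n,P):
    p,f=K(n); T=np.linalg.inv(p["cam_to_world"]); c=T[:3,:3]@np.array(P,float)+T[:3,3]
    s=c[:2]/c[2]; s=s*(1+p["k1"]*(s@s)); return s*f+[p["cx"],p["cy"]]
def ray(n,uv):
    p,f=K(n); d=(np.array(uv,float)-[p["cx"],p["cy"]])/f; s=d.copy()
    for _ in range(20): s=d/(1+p["k1"]*(s@s))
    M=p["cam_to_world"]; return M[:3,3],M[:3,:3]@np.append(s,1)
def onz(n,uv,z):
    o,d=ray(n,uv); return o+d*(z-o[2])/d[2]
E
python3 - <<'E'
from h import *
print(proj("top",[.157,.553,.3]),proj("scene",[.157,.553,.3]),proj("top",[0,0,0]))
for uv in [(180,220),(203,290)]: print(onz("top",uv,.05))
a=cv2.imread("pics/top0.png")[190:310,140:240]; b=cv2.imread("pics/scene0.png")[180:280,150:240]
c=cv2.imread("pics/top0.png")[190:310,255:455]
r=lambda i,s:cv2.resize(i,None,fx=s,fy=s,interpolation=cv2.INTER_CUBIC)
A=r(a,4);B=cv2.copyMakeBorder(r(b,4),0,80,0,0,cv2.BORDER_CONSTANT)
cv2.imwrite("pics/z1.png",np.hstack([A,B]))
cv2.imwrite("pics/z2.png",r(c,4))
E
```

```text
[-29.65619289 412.36807149] [-50.89635035 214.67978292] [375.89397366 502.37776768]
[0.47403186 0.37627844 0.05      ]
[0.35140337 0.32199349 0.05      ]
```

View pics/z1.png

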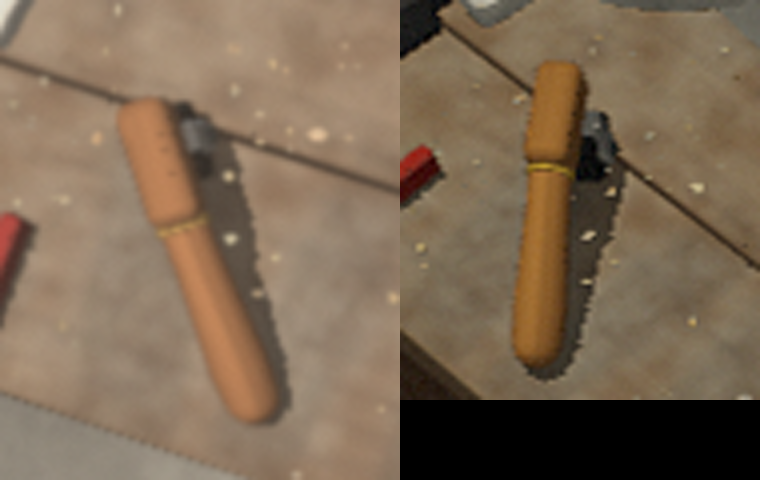

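View pics/z2.png

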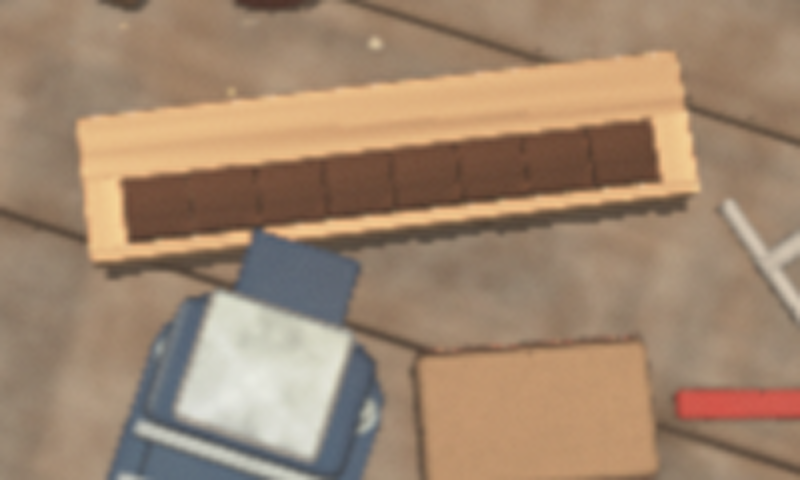

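```bash
cat >> h.py <<'E'
def tri(a,b):
    (o1,d1),(o2,d2)=ray("top",a),ray("scene",b)
    A=np.stack([d1,-d2],1); t=np.linalg.lstsq(A,o2-o1,rcond=None)[0]
    p,q=o1+t[0]*d1,o2+t[1]*d2
    return ((p+q)/2).round(4),round(np.linalg.norm(p-q),4)
E
python3 - <<'E'
from h import *
print("ring",tri((185.5,246.2),(188,222.2)))
print("tail",tri((203.7,291),(185,266.2)))
print("front",tri((176.7,216),(190,197)))
L=onz("top",(286.5,242.75),.05);R=onz("top",(419.25,228),.05)
print(L,R,np.linalg.norm(L-R),np.degrees(np.arctan2(*(L-R)[[0,1]])))
# strip in scene by mask
for n in("top","scene"):
    i=cv2.imread(f"pics/{n}0.png"); h=cv2.cvtColor(i,cv2.COLOR_BGR2HSV)
    m=((h[...,0]>3)&(h[...,0]<16)&(h[...,1]>110)&(h[...,2]>30)&(h[...,2]<120)).astype(np.uint8)
    r=(slice(205,260),slice(270,440)) if n=="top" else (slice(235,295),slice(260,405))
    k=np.zeros_like(m);k[r]=m[r]
    c=max(cv2.findContours(k,0,1)[0],key=cv2.contourArea); b=cv2.boxPoints(cv2.minAreaRect(c)).round(1)
    print(n,b.tolist()); P=[onz(n,x,.05)[:2] for x in b]; print(np.round(P,4).tolist())
    # roller handle mask
    m=((h[...,0]>6)&(h[...,0]<16)&(h[...,1]>120)&(h[...,2]>95)).astype(np.uint8)
    r=(slice(205,300),slice(160,220)) if n=="top" else (slice(185,280),slice(172,202))
    k=np.zeros_like(m);k[r]=m[r]
    c=max(cv2.findContours(k,0,1)[0],key=cv2.contourArea); print("handle",cv2.boxPoints(cv2.minAreaRect(c)).round(1).tolist(),cv2.contourArea(c))
# vise plate corners top crop / 
i=cv2.imread("pics/scene0.png")[225:360,200:420]; cv2.imwrite("pics/z3.png",cv2.resize(i,None,fx=3.6,fy=3.6,interpolation=cv2.INTER_CUBIC))
E
```

```text
ring (array([0.4255, 0.3564, 0.0637]), np.float64(0.0022))
tail (array([0.3527, 0.3263, 0.0203]), np.float64(0.0025))
front (array([0.4724, 0.3743, 0.0839]), np.float64(0.0032))
[0.44338677 0.18170665 0.05      ] [ 0.48332138 -0.05373634  0.05      ] 0.23880572380766377 -9.626592749661604
top [[285.70001220703125, 234.89999389648438], [417.1000061035156, 219.89999389648438], [418.70001220703125, 234.3000030517578], [287.3999938964844, 249.3000030517578]]
[[0.4575, 0.1841], [0.498, -0.0497], [0.4717, -0.0529], [0.4317, 0.1793]]
handle [[180.60000610351562, 248.89999389648438], [192.8000030517578, 244.39999389648438], [210.10000610351562, 292.1000061035156], [197.89999389648438, 296.6000061035156]] 540.0
scene [[265.0, 256.0], [268.20001220703125, 242.89999389648438], [385.79998779296875, 271.70001220703125], [382.6000061035156, 284.8999938964844]]
[[0.4294, 0.1793], [0.4597, 0.1886], [0.4991, -0.05], [0.4691, -0.0553]]
handle [[181.1999969482422, 266.8999938964844], [187.5, 245.3000030517578], [193.3000030517578, 247.0], [186.89999389648438, 268.6000061035156]] 35.5
```

View pics/z3.png

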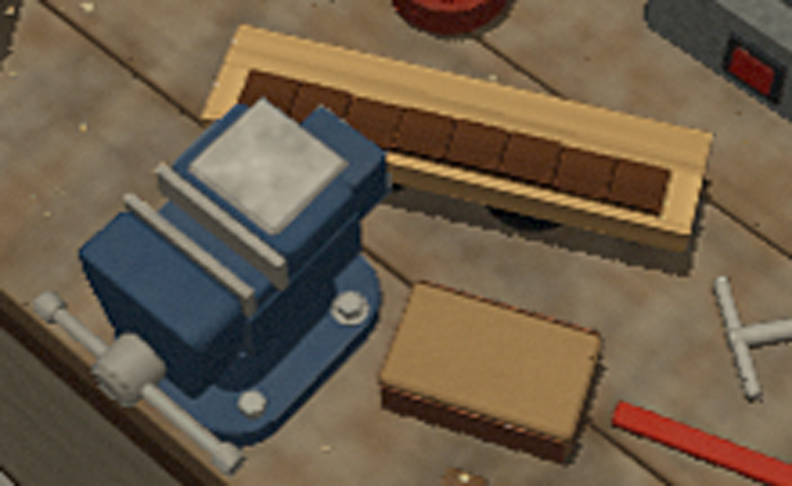

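Run:
```python
from h import *
T=[(306.25,262.5),(343,273.75),(331,305.5),(298,293.75),(320,247.5),(345,255.5)]
S=[(262,100),(348,162),(270,235),(190,162),(320,108),(385,155)]
for a,b in zip(T,S): print(tri(a,(b[0]/3.6+200,b[1]/3.6+225)))
g=np.array([.4518,.367,.07]);d=np.array([.927,.375,0]);l=np.array([-.375,.927,0])
for p in (g,g+15*1e-3*d-[0,0,.051]-.0155*l): print(proj("top",p),proj("scene",p))
u=np.array([.167,-.986]);n=np.array([-.986,-.167]); M=np.array([.4645,.0652])
for t in tri(T[4],(S[4][0]/3.6+200,S[4][1]/3.6+225))[0:1]+tri(T[5],(S[5][0]/3.6+200,S[5][1]/3.6+225))[0:1]: print((t[:2]-M)@u,(t[:2]-M)@n)
```

```text
(array([0.4005, 0.1418, 0.1265]), np.float64(0.0036))
(array([0.3843, 0.0833, 0.1325]), np.float64(0.0016))
(array([0.3335, 0.0998, 0.1286]), np.float64(0.0014))
(array([0.3486, 0.1522, 0.1365]), np.float64(0.002))
(array([0.4303, 0.123 , 0.0911]), np.float64(0.0021))
(array([0.4195, 0.08  , 0.0898]), np.float64(0.0012))
[180.82228768 230.06047996] [189.5982429  209.36658419]
[193.70151786 225.597947  ] [202.81392645 218.58423592]
-0.0627022 0.024068600000000006
-0.022107800000000014 0.04189840000000004
```

```bash
cat >> h.py <<'E'
from scipy.spatial.transform import Rotation as Ro
def cur():
    o=ctrl.get_obs(); q=o["eef_rot"]; return o["eef_pos"],Ro.from_quat(q,scalar_first=True),o
def RT(y,z):
    y=np.array(y)/np.linalg.norm(y); z=np.array(z)/np.linalg.norm(z); return Ro.from_matrix(np.stack([np.cross(y,z),y,z],1))
def rel(p,R,p0=None,R0=None):
    if p0 is None: p0,R0,_=cur()
    return (R0.inv().apply(np.array(p)-p0)).round(4).tolist(),(R0.inv()*R).as_rotvec().round(4).tolist()
def roller(head,tilt):
    d=np.array([np.cos(head),np.sin(head),0]);l=np.array([-d[1],d[0],0]);z=np.array([0,0,1.])
    return d,l,-np.sin(tilt)*d+np.cos(tilt)*z   # forward,left,own up
E
python3 - <<'E'
from h import *
d,l,u=roller(np.radians(22.2),.214)
g=np.array([.4518,.367,.07]); R=RT(l,-u)
for h in(.13,.057): print(rel(g+u*h,R))
p=g+u*.13; print(rel(g+u*.057,R,p,R), rel(p,R)[0], g+u*.13)
E
```

```text
([-0.3127, -0.1149, 0.1061], [-0.0725, -0.2069, -0.6616])
([-0.3249, -0.1053, 0.1774], [-0.0725, -0.2069, -0.6616])
([-0.0, -0.0, 0.073], [0.0, 0.0, 0.0]) [-0.3127, -0.1149, 0.1061] [0.42623843 0.35656852 0.1970346 ]
```

Call:
{"op": "carry_out", "data": {
  "steps": [-0.1, -0.04, 0.03, -0.02, -0.07, -0.22, 1, -0.2, -0.08, 0.06, -0.05, -0.14, -0.44, 1, -0.313, -0.115, 0.106, -0.0725, -0.207, -0.662, 1, -0.313, -0.115, 0.106, -0.0725, -0.207, -0.662, 1, -0.313, -0.115, 0.106, -0.0725, -0.207, -0.662, 1, -0.313, -0.115, 0.106, -0.0725, -0.207, -0.662, 1, -0.313, -0.115, 0.106, -0.0725, -0.207, -0.662, 1, -0.313, -0.115, 0.106, -0.0725, -0.207, -0.662, 1, -0.313, -0.115, 0.106, -0.0725, -0.207, -0.662, 1, -0.313, -0.115, 0.106, -0.0725, -0.207, -0.662, 1, -0.313, -0.115, 0.106, -0.0725, -0.207, -0.662, 1, -0.313, -0.115, 0.106, -0.0725, -0.207, -0.662, 1]
}}

```text
time_s: 1.3
eef_pos: [0.4259, 0.3581, 0.1984]
eef_rot: [0.106, -0.193, 0.975, 0.021]
wrist_force: [-0.5, -0.3, 0.3]
opening: 1.001
grasp_force: 0.0
```

Run:
```python
from h import *
d,l,u=roller(np.radians(22.2),.214)
g=np.array([.4518,.367,.07]); R=RT(l,-u)
print(rel(g+u*.13,R),rel(g+u*.057,R),cur()[2]["q"])
i=[ctrl.camera(n) for n in("top","scene")]
a=cv2.resize(i[0][150:330,110:290],(400,400)); b=cv2.resize(i[1][120:300,110:290],(400,400))
cv2.imwrite("pics/ab1.png",np.hstack([a,b])[:,:,::-1])
```

```text
([0.0005, -0.0015, 0.0013], [0.0017, 0.0021, 0.0024]) ([0.0007, -0.0016, 0.0743], [0.0017, 0.0021, 0.0024]) [ 0.49547911  0.16200285  1.87324503 -0.02756931  0.89151662 -1.45033122]
```

View pics/ab1.png

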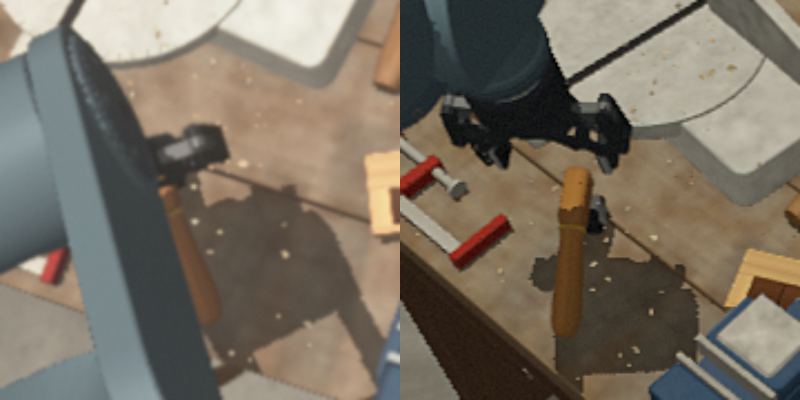

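The gripper is open and centred over the handle, with a finger on either side of it in both views. I'll descend and close.

Call:
{"op": "carry_out", "data": {
  "steps": [0, -0.001, 0.03, 0, 0, 0, 1, 0, -0.001, 0.055, 0, 0, 0, 1, 0, -0.001, 0.073, 0, 0, 0, 1, 0, -0.001, 0.073, 0, 0, 0, 1, 0, -0.001, 0.073, 0, 0, 0, 0, 0, -0.001, 0.073, 0, 0, 0, 0, 0, -0.001, 0.073, 0, 0, 0, 0, 0, -0.001, 0.073, 0, 0, 0, 0, 0, -0.001, 0.073, 0, 0, 0, 0, 0, -0.001, 0.073, 0, 0, 0, 0, 0, -0.001, 0.073, 0, 0, 0, 0, 0, -0.001, 0.073, 0, 0, 0, 0, 0, -0.001, 0.073, 0, 0, 0, 0, 0, -0.001, 0.073, 0, 0, 0, 0]
}}

```text
time_s: 2.8
eef_pos: [0.4424, 0.3624, 0.1276]
eef_rot: [0.106, -0.192, 0.975, 0.022]
wrist_force: [0.8, 0.7, 5.0]
opening: 0.272
grasp_force: 60.6
```

Run:
```python
from h import *
p,R,o=cur(); print(p,R.as_quat(scalar_first=True),o["wrist_force"],o["torque"],o["opening"],o["grasp_force"],o["q"])
```

```text
[0.44237067 0.36242422 0.12757259] [ 0.10645088 -0.19151305  0.97546275  0.0215266 ] [0.77220077 0.71050842 5.04673302] [ 0.05352858 -0.01370287  0.1303606 ] 0.2722612268664037 60.557652711868286 [ 0.48786824  0.30850451  1.86701878 -0.0298999   0.74959212 -1.45098457]
```

```bash
cat >> h.py <<'E'
M=np.array([.4645,.0652]); HEAD=np.radians(-80.25); D,Lf,_=roller(HEAD,0); Rr=RT(Lf,[0,0,-1.])
def strip(s,z,off=-.004): return np.append(M+D[:2]*(s+off),z)   # s: -.12 left end .. +.12 right; TCP for wheel at s
E
python3 - <<'E'
from h import *
p,R,o=cur()
print(rel(p+[0,0,.06],R)); 
print(rel(np.append([.44,.36],.26),Rr)); print(rel(strip(-.105,.26),Rr), strip(-.105,.26))
E
```

```text
([-0.013, 0.0001, -0.0586], [0.0, 0.0, 0.0])
([-0.0256, -0.0012, -0.13], [0.1954, 0.1551, 1.7804])
([0.0381, -0.1769, -0.1443], [0.1954, 0.1551, 1.7804]) [0.4460409  0.17262561 0.26      ]
```

Call:
{"op": "carry_out", "data": {
  "steps": [-0.006, 0, -0.03, 0, 0, 0, 0, -0.013, 0, -0.06, 0, 0, 0, 0, -0.0256, -0.001, -0.1, 0.015, 0.012, 0.14, 0, -0.0256, -0.001, -0.13, 0.03, 0.024, 0.28, 0, -0.0256, -0.001, -0.13, 0.045, 0.036, 0.42, 0, -0.0256, -0.001, -0.13, 0.06, 0.048, 0.56, 0, -0.0256, -0.001, -0.13, 0.077, 0.06, 0.7, 0, -0.0256, -0.001, -0.13, 0.092, 0.073, 0.84, 0, -0.0256, -0.001, -0.13, 0.107, 0.085, 0.98, 0, -0.0256, -0.001, -0.13, 0.123, 0.098, 1.12, 0, -0.0256, -0.001, -0.13, 0.138, 0.11, 1.26, 0, -0.0256, -0.001, -0.13, 0.154, 0.122, 1.4, 0, -0.0256, -0.001, -0.13, 0.169, 0.134, 1.54, 0, -0.0256, -0.001, -0.13, 0.184, 0.146, 1.68, 0, -0.01, -0.045, -0.134, 0.1954, 0.1551, 1.78, 0, 0.006, -0.09, -0.137, 0.1954, 0.1551, 1.78, 0, 0.022, -0.135, -0.14, 0.1954, 0.1551, 1.78, 0, 0.038, -0.177, -0.144, 0.1954, 0.1551, 1.78, 0, 0.038, -0.177, -0.144, 0.1954, 0.1551, 1.78, 0, 0.038, -0.177, -0.144, 0.1954, 0.1551, 1.78, 0]
}}

```text
time_s: 4.8
eef_pos: [0.4453, 0.1712, 0.2582]
eef_rot: [-0.001, 0.645, 0.764, -0.002]
wrist_force: [0.4, 0.1, -3.5]
opening: 0.264
grasp_force: 60.1
```

Run:
```python
from h import *
p,R,o=cur(); print(p,o["wrist_force"],o["torque"],o["opening"],o["q"])
print(rel(strip(-.105,.26),Rr),rel(strip(-.105,.19),Rr))
i=[ctrl.camera(n) for n in("top","scene")]
a=cv2.resize(i[0][150:330,200:380],(400,400)); b=cv2.resize(i[1][150:330,180:360],(400,400))
cv2.imwrite("pics/ab2.png",np.hstack([a,b])[:,:,::-1])
```

```text
[0.445327   0.17119334 0.25818099] [ 0.40837773  0.09323618 -3.49977235] [-0.08403377 -0.01039776  0.01686644] 0.26416427217022287 [ 1.17872572e-01  9.15139081e-03  1.89054682e+00 -7.06647610e-04
  1.24573376e+00 -4.94528396e-02]
([0.0013, 0.0009, -0.0018], [-0.0039, 0.0005, -0.0026]) ([0.0013, 0.0012, 0.0682], [-0.0039, 0.0005, -0.0026])
```

View pics/ab2.png

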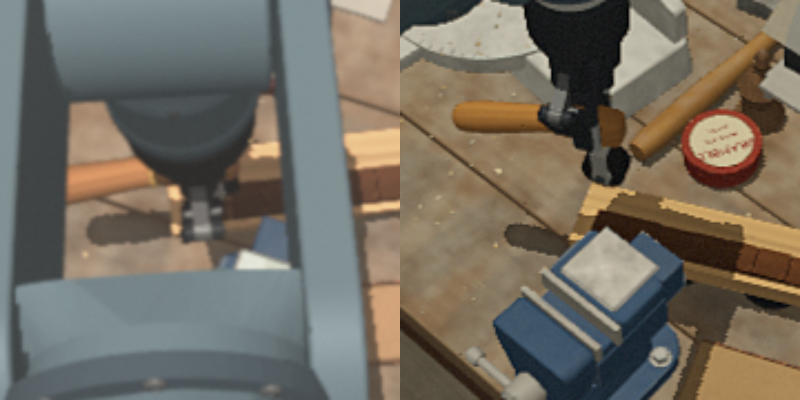

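Call:
{"op": "carry_out", "data": {
  "steps": [0.001, 0.001, 0.03, 0, 0, 0, 0, 0.001, 0.001, 0.055, 0, 0, 0, 0, 0.001, 0.001, 0.066, 0, 0, 0, 0, 0.001, 0.001, 0.066, 0, 0, 0, 0, 0.001, 0.001, 0.066, 0, 0, 0, 0]
}}

```text
time_s: 5.4
eef_pos: [0.4467, 0.1741, 0.1935]
eef_rot: [-0.0, 0.644, 0.765, -0.001]
wrist_force: [0.3, 0.2, -3.3]
opening: 0.272
grasp_force: 60.1
```

Run:
```python
from h import *
p,R,o=cur(); print(p,o["wrist_force"],o["torque"],rel(strip(-.105,.19),Rr))
c=p+D*.004-[0,0,.112]
i=[ctrl.camera(n) for n in("top","scene")]
for n,k in zip(("top","scene"),i):
  print(n,proj(n,c).round(1),[proj(n,c-[0,0,.019]+s*.011*Lf).round(1).tolist() for s in(-1,1)])
a=cv2.resize(i[0][200:280,240:340],(500,400),interpolation=2); b=cv2.resize(i[1][205:285,230:330],(500,400),interpolation=2)
cv2.imwrite("pics/ab3.png",cv2.resize(np.hstack([a,b])[:,:,::-1],(800,320)))
```

```text
[0.44674565 0.17410376 0.193525  ] [ 0.29079361  0.21163786 -3.28046059] [-0.09701778 -0.05585646  0.03327397] ([-0.0013, -0.0009, 0.0035], [-0.0018, 0.0008, 0.0017])
top [292.4 237.5] [[293.5, 245.7], [292.2, 233.4]]
scene [272.2 242. ] [[271.1, 251.8], [274.7, 242.9]]
```

View pics/ab3.png

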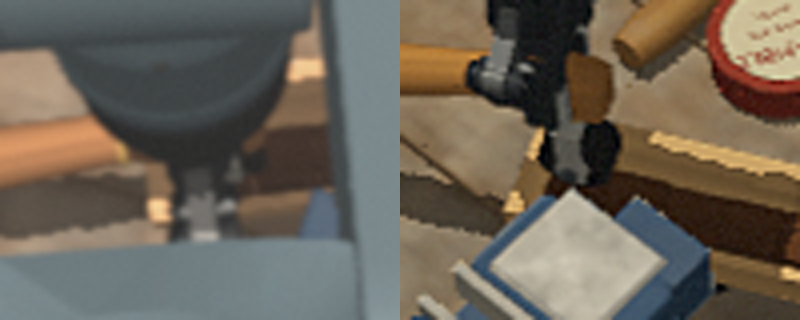

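Call:
{"op": "carry_out", "data": {
  "steps": [-0.001, -0.001, 0.005, 0, 0, 0, 0, -0.001, -0.001, 0.009, 0, 0, 0, 0, -0.001, -0.001, 0.012, 0, 0, 0, 0, -0.001, -0.001, 0.014, 0, 0, 0, 0, -0.001, -0.001, 0.016, 0, 0, 0, 0]
}}

```text
time_s: 6.0
eef_pos: [0.446, 0.1723, 0.1775]
eef_rot: [-0.0, 0.644, 0.765, -0.001]
wrist_force: [-2.2, 0.2, 5.2]
opening: 0.271
grasp_force: 61.5
```

Call:
{"op": "carry_out", "data": {
  "steps": [0, 0, 0.002, 0, 0, 0, 0, 0, 0, 0.004, 0, 0, 0, 0, 0, 0, 0.004, 0, 0, 0, 0]
}}

```text
time_s: 6.3
eef_pos: [0.4461, 0.1724, 0.1739]
eef_rot: [-0.0, 0.644, 0.765, -0.001]
wrist_force: [-1.8, 0.4, 8.2]
opening: 0.272
grasp_force: 61.8
```

Call:
{"op": "carry_out", "data": {
  "steps": [0, 0, 0.002, 0, 0, 0, 0, 0, 0, 0.004, 0, 0, 0, 0, 0, 0, 0.004, 0, 0, 0, 0]
}}

```text
time_s: 6.6
eef_pos: [0.4462, 0.173, 0.1704]
eef_rot: [-0.0, 0.644, 0.765, -0.0]
wrist_force: [-4.0, 2.5, 13.5]
opening: 0.274
grasp_force: 62.5
```

Call:
{"op": "carry_out", "data": {
  "steps": [0.003, 0, 0.001, 0, 0, 0, 0, 0.006, 0, 0.0015, 0, 0, 0, 0, 0.009, 0, 0.002, 0, 0, 0, 0, 0.01, 0, 0.002, 0, 0, 0, 0]
}}

```text
time_s: 7.0
eef_pos: [0.4445, 0.1825, 0.1681]
eef_rot: [0.0, 0.644, 0.765, -0.001]
wrist_force: [-2.1, 0.1, 9.2]
opening: 0.272
grasp_force: 61.7
```

Call:
{"op": "carry_out", "data": {
  "steps": [0, 0, 0.002, 0, 0, 0, 0, 0, 0, 0.004, 0, 0, 0, 0, -0.003, 0, 0.004, 0, 0, 0, 0, -0.006, 0, 0.0035, 0, 0, 0, 0, -0.01, 0, 0.003, 0, 0, 0, 0, -0.01, 0, 0.003, 0, 0, 0, 0]
}}

```text
time_s: 7.6
eef_pos: [0.4465, 0.1741, 0.1662]
eef_rot: [-0.001, 0.645, 0.764, 0.002]
wrist_force: [-4.9, 9.3, 16.2]
opening: 0.272
grasp_force: 62.8
```

Call:
{"op": "carry_out", "data": {
  "steps": [-0.003, 0, -0.0005, 0, 0, 0, 0, -0.006, 0, -0.001, 0, 0, 0, 0, -0.009, 0, -0.0015, 0, 0, 0, 0, -0.012, 0, -0.0015, 0, 0, 0, 0, -0.012, 0, -0.0015, 0, 0, 0, 0]
}}

```text
time_s: 8.1
eef_pos: [0.449, 0.1607, 0.1677]
eef_rot: [0.001, 0.644, 0.765, 0.0]
wrist_force: [-5.4, 1.2, 15.3]
opening: 0.27
grasp_force: 62.8
```

Call:
{"op": "carry_out", "data": {
  "steps": [-0.003, 0, -0.0003, 0, 0, 0, 0, -0.006, 0, -0.0007, 0, 0, 0, 0, -0.009, 0, -0.001, 0, 0, 0, 0, -0.012, 0, -0.0015, 0, 0, 0, 0, -0.012, 0, -0.0015, 0, 0, 0, 0]
}}

```text
time_s: 8.6
eef_pos: [0.4511, 0.1487, 0.1693]
eef_rot: [0.001, 0.644, 0.765, 0.0]
wrist_force: [-3.3, 1.3, 15.2]
opening: 0.271
grasp_force: 62.9
```

Call:
{"op": "carry_out", "data": {
  "steps": [-0.003, 0, -0.0003, 0, 0, 0, 0, -0.006, 0, -0.0006, 0, 0, 0, 0, -0.009, 0, -0.0009, 0, 0, 0, 0, -0.012, 0, -0.0012, 0, 0, 0, 0, -0.014, 0, -0.0014, 0, 0, 0, 0, -0.014, 0, -0.0014, 0, 0, 0, 0]
}}

```text
time_s: 9.2
eef_pos: [0.4535, 0.1352, 0.1709]
eef_rot: [0.001, 0.644, 0.765, 0.0]
wrist_force: [-5.0, 1.9, 17.8]
opening: 0.267
grasp_force: 63.2
```

21 N here: slightly high, so I'll raise a little more.

Call:
{"op": "carry_out", "data": {
  "steps": [-0.002, 0, -0.0012, 0, 0, 0, 0, -0.005, 0, -0.0016, 0, 0, 0, 0, -0.008, 0, -0.002, 0, 0, 0, 0, -0.011, 0, -0.0022, 0, 0, 0, 0, -0.014, 0, -0.0025, 0, 0, 0, 0, -0.014, 0, -0.0025, 0, 0, 0, 0]
}}

```text
time_s: 9.8
eef_pos: [0.4559, 0.1208, 0.1731]
eef_rot: [0.001, 0.644, 0.765, 0.0]
wrist_force: [-3.1, 0.7, 14.7]
opening: 0.266
grasp_force: 62.8
```

Call:
{"op": "carry_out", "data": {
  "steps": [-0.003, 0, -0.0003, 0, 0, 0, 0, -0.006, 0, -0.0006, 0, 0, 0, 0, -0.009, 0, -0.0009, 0, 0, 0, 0, -0.012, 0, -0.0012, 0, 0, 0, 0, -0.014, 0, -0.0014, 0, 0, 0, 0, -0.014, 0, -0.0014, 0, 0, 0, 0]
}}

```text
time_s: 10.4
eef_pos: [0.4583, 0.1077, 0.1746]
eef_rot: [0.001, 0.644, 0.765, 0.001]
wrist_force: [-4.0, 3.9, 14.5]
opening: 0.267
grasp_force: 62.8
```

Call:
{"op": "carry_out", "data": {
  "steps": [-0.003, 0, -0.0002, 0, 0, 0, 0, -0.006, 0, -0.0004, 0, 0, 0, 0, -0.009, 0, -0.0006, 0, 0, 0, 0, -0.012, 0, -0.0008, 0, 0, 0, 0, -0.012, 0, -0.0008, 0, 0, 0, 0]
}}

```text
time_s: 10.9
eef_pos: [0.4605, 0.095, 0.1752]
eef_rot: [0.001, 0.644, 0.765, 0.0]
wrist_force: [-2.3, -0.0, 13.6]
opening: 0.272
grasp_force: 62.5
```

Call:
{"op": "carry_out", "data": {
  "steps": [-0.003, 0, 0, 0, 0, 0, 0, -0.006, 0, -0.0001, 0, 0, 0, 0, -0.009, 0, -0.0002, 0, 0, 0, 0, -0.012, 0, -0.0003, 0, 0, 0, 0, -0.014, 0, -0.0003, 0, 0, 0, 0, -0.014, 0, -0.0003, 0, 0, 0, 0]
}}

```text
time_s: 11.5
eef_pos: [0.4626, 0.0827, 0.1756]
eef_rot: [-0.0, 0.645, 0.765, 0.001]
wrist_force: [-3.1, 6.4, 14.4]
opening: 0.273
grasp_force: 62.8
```

Call:
{"op": "carry_out", "data": {
  "steps": [-0.003, 0, 0, 0, 0, 0, 0, -0.006, 0, 0, 0, 0, 0, 0, -0.009, 0, 0, 0, 0, 0, 0, -0.012, 0, 0, 0, 0, 0, 0, -0.014, 0, 0, 0, 0, 0, 0, -0.014, 0, 0, 0, 0, 0, 0]
}}

```text
time_s: 12.1
eef_pos: [0.4652, 0.0673, 0.1756]
eef_rot: [0.001, 0.644, 0.765, -0.0]
wrist_force: [-2.3, -0.2, 13.7]
opening: 0.273
grasp_force: 62.6
```

Call:
{"op": "carry_out", "data": {
  "steps": [-0.003, 0, 0, 0, 0, 0, 0, -0.006, 0, 0, 0, 0, 0, 0, -0.009, 0, 0, 0, 0, 0, 0, -0.012, 0, 0, 0, 0, 0, 0, -0.014, 0, 0, 0, 0, 0, 0, -0.014, 0, 0, 0, 0, 0, 0]
}}

```text
time_s: 12.7
eef_pos: [0.4676, 0.0538, 0.1754]
eef_rot: [0.001, 0.644, 0.765, 0.0]
wrist_force: [-1.4, 2.0, 13.0]
opening: 0.272
grasp_force: 62.4
```

Call:
{"op": "carry_out", "data": {
  "steps": [-0.003, 0, 0.0002, 0, 0, 0, 0, -0.006, 0, 0.0004, 0, 0, 0, 0, -0.009, 0, 0.0005, 0, 0, 0, 0, -0.012, 0, 0.0007, 0, 0, 0, 0, -0.014, 0, 0.0008, 0, 0, 0, 0, -0.014, 0, 0.0008, 0, 0, 0, 0]
}}

```text
time_s: 13.3
eef_pos: [0.47, 0.0396, 0.1748]
eef_rot: [0.002, 0.644, 0.765, -0.0]
wrist_force: [-1.4, -0.3, 12.2]
opening: 0.268
grasp_force: 62.5
```

Call:
{"op": "carry_out", "data": {
  "steps": [-0.003, 0, 0.0005, 0, 0, 0, 0, -0.006, 0, 0.001, 0, 0, 0, 0, -0.009, 0, 0.0015, 0, 0, 0, 0, -0.012, 0, 0.002, 0, 0, 0, 0, -0.014, 0, 0.0022, 0, 0, 0, 0, -0.014, 0, 0.0022, 0, 0, 0, 0]
}}

```text
time_s: 13.9
eef_pos: [0.4726, 0.0254, 0.173]
eef_rot: [0.002, 0.644, 0.765, -0.001]
wrist_force: [-3.4, -1.6, 15.8]
opening: 0.27
grasp_force: 62.9
```

Call:
{"op": "carry_out", "data": {
  "steps": [-0.003, 0, 0.0002, 0, 0, 0, 0, -0.006, 0, 0.0005, 0, 0, 0, 0, -0.009, 0, 0.0008, 0, 0, 0, 0, -0.012, 0, 0.0012, 0, 0, 0, 0, -0.014, 0, 0.0014, 0, 0, 0, 0, -0.014, 0, 0.0014, 0, 0, 0, 0]
}}

```text
time_s: 14.5
eef_pos: [0.4749, 0.0119, 0.1715]
eef_rot: [0.002, 0.644, 0.765, -0.0]
wrist_force: [-3.0, -0.6, 16.0]
opening: 0.267
grasp_force: 62.9
```

Call:
{"op": "carry_out", "data": {
  "steps": [-0.003, 0, 0.0002, 0, 0, 0, 0, -0.006, 0, 0.0005, 0, 0, 0, 0, -0.009, 0, 0.0008, 0, 0, 0, 0, -0.012, 0, 0.0011, 0, 0, 0, 0, -0.014, 0, 0.0013, 0, 0, 0, 0, -0.014, 0, 0.0013, 0, 0, 0, 0]
}}

```text
time_s: 15.1
eef_pos: [0.4773, -0.0024, 0.1702]
eef_rot: [0.002, 0.644, 0.765, -0.001]
wrist_force: [-2.0, -2.4, 14.7]
opening: 0.269
grasp_force: 62.7
```

Call:
{"op": "carry_out", "data": {
  "steps": [-0.003, 0, 0.0003, 0, 0, 0, 0, -0.006, 0, 0.0006, 0, 0, 0, 0, -0.009, 0, 0.001, 0, 0, 0, 0, -0.012, 0, 0.0014, 0, 0, 0, 0, -0.014, 0, 0.0017, 0, 0, 0, 0, -0.014, 0, 0.0017, 0, 0, 0, 0]
}}

```text
time_s: 15.7
eef_pos: [0.4795, -0.0152, 0.1682]
eef_rot: [0.001, 0.644, 0.765, 0.0]
wrist_force: [-2.0, 3.1, 13.4]
opening: 0.267
grasp_force: 62.6
```

Call:
{"op": "carry_out", "data": {
  "steps": [-0.003, 0, 0.0005, 0, 0, 0, 0, -0.006, 0, 0.001, 0, 0, 0, 0, -0.009, 0, 0.0015, 0, 0, 0, 0, -0.012, 0, 0.002, 0, 0, 0, 0, -0.014, 0, 0.0023, 0, 0, 0, 0, -0.014, 0, 0.0023, 0, 0, 0, 0]
}}

```text
time_s: 16.3
eef_pos: [0.4821, -0.0301, 0.1661]
eef_rot: [0.002, 0.644, 0.765, -0.001]
wrist_force: [-1.7, -2.1, 14.4]
opening: 0.27
grasp_force: 62.5
```

Call:
{"op": "carry_out", "data": {
  "steps": [-0.003, 0, 0.0005, 0, 0, 0, 0, -0.006, 0, 0.001, 0, 0, 0, 0, -0.009, 0, 0.0015, 0, 0, 0, 0, -0.012, 0, 0.002, 0, 0, 0, 0, -0.012, 0, 0.002, 0, 0, 0, 0]
}}

```text
time_s: 16.8
eef_pos: [0.4842, -0.0421, 0.1641]
eef_rot: [0.002, 0.644, 0.765, -0.001]
wrist_force: [-2.0, -2.4, 12.5]
opening: 0.273
grasp_force: 62.5
```

Call:
{"op": "carry_out", "data": {
  "steps": [0, 0, 0.001, 0, 0, 0, 0, 0.006, 0, 0.0002, 0, 0, 0, 0, 0.0122, 0, -0.0014, 0, 0, 0, 0, 0.0183, 0, -0.0023, 0, 0, 0, 0, 0.0244, 0, -0.0033, 0, 0, 0, 0, 0.0305, 0, -0.0042, 0, 0, 0, 0, 0.0366, 0, -0.0051, 0, 0, 0, 0, 0.0427, 0, -0.0058, 0, 0, 0, 0, 0.0488, 0, -0.0066, 0, 0, 0, 0, 0.0549, 0, -0.0073, 0, 0, 0, 0, 0.061, 0, -0.008, 0, 0, 0, 0]
}}

```text
time_s: 17.9
eef_pos: [0.4739, 0.0186, 0.1724]
eef_rot: [0.002, 0.644, 0.765, -0.001]
wrist_force: [-2.4, -2.7, 15.0]
opening: 0.268
grasp_force: 62.8
```

Call:
{"op": "carry_out", "data": {
  "steps": [0.006, 0, -0.0005, 0, 0, 0, 0, 0.0122, 0, -0.0011, 0, 0, 0, 0, 0.0183, 0, -0.0016, 0, 0, 0, 0, 0.0244, 0, -0.0021, 0, 0, 0, 0, 0.0305, 0, -0.0024, 0, 0, 0, 0, 0.0366, 0, -0.0026, 0, 0, 0, 0, 0.0427, 0, -0.0027, 0, 0, 0, 0, 0.0488, 0, -0.0028, 0, 0, 0, 0, 0.0549, 0, -0.0029, 0, 0, 0, 0]
}}

```text
time_s: 18.8
eef_pos: [0.4646, 0.0733, 0.1753]
eef_rot: [0.002, 0.644, 0.765, -0.0]
wrist_force: [-3.2, -1.2, 15.9]
opening: 0.271
grasp_force: 62.9
```

Call:
{"op": "carry_out", "data": {
  "steps": [0.006, 0, 0, 0, 0, 0, 0, 0.0122, 0, 0, 0, 0, 0, 0, 0.0183, 0, 0.0002, 0, 0, 0, 0, 0.0244, 0, 0.0004, 0, 0, 0, 0, 0.0305, 0, 0.0007, 0, 0, 0, 0, 0.0366, 0, 0.001, 0, 0, 0, 0, 0.0427, 0, 0.0016, 0, 0, 0, 0, 0.0488, 0, 0.0023, 0, 0, 0, 0, 0.0549, 0, 0.003, 0, 0, 0, 0, 0.061, 0, 0.0038, 0, 0, 0, 0]
}}

```text
time_s: 19.8
eef_pos: [0.4542, 0.134, 0.1714]
eef_rot: [0.002, 0.644, 0.765, 0.0]
wrist_force: [-2.0, 0.1, 15.6]
opening: 0.27
grasp_force: 62.9
```

Call:
{"op": "carry_out", "data": {
  "steps": [0.006, 0, 0.0008, 0, 0, 0, 0, 0.0122, 0, 0.0016, 0, 0, 0, 0, 0.0183, 0, 0.0024, 0, 0, 0, 0, 0.0244, 0, 0.0032, 0, 0, 0, 0, 0.0305, 0, 0.0041, 0, 0, 0, 0, 0.0366, 0, 0.005, 0, 0, 0, 0, 0.0427, 0, 0.006, 0, 0, 0, 0, 0.0488, 0, 0.007, 0, 0, 0, 0, 0.0488, 0, 0.007, 0, 0, 0, 0]
}}

```text
time_s: 20.7
eef_pos: [0.4458, 0.183, 0.1641]
eef_rot: [0.001, 0.644, 0.765, 0.001]
wrist_force: [-2.3, 2.1, 14.1]
opening: 0.27
grasp_force: 62.6
```

Call:
{"op": "carry_out", "data": {
  "steps": [0, 0, -0.02, 0, 0, 0, 0, 0, 0, -0.05, 0, 0, 0, 0, 0.02, 0, -0.095, 0, 0, 0, 0, 0.07, 0.01, -0.095, 0, 0, 0, 0, 0.12, 0.02, -0.095, 0, 0, 0, 0, 0.17, 0.025, -0.095, 0, 0, 0, 0, 0.18, 0.025, -0.095, 0, 0, 0, 0, 0.18, 0.025, -0.095, 0, 0, 0, 0]
}}

```text
time_s: 21.5
eef_pos: [0.4371, 0.3652, 0.2555]
eef_rot: [-0.001, 0.643, 0.766, -0.002]
wrist_force: [-0.4, -0.3, -3.4]
opening: 0.272
grasp_force: 60.3
```

Run:
```python
from h import *
p,R,o=cur(); print(p,o["q"])
i=[ctrl.camera(n) for n in("top","scene")]
b=cv2.resize(i[1][228:303,240:415],(800,343),interpolation=2); a=cv2.resize(i[0][200:256,268:436],(800,257),interpolation=2)
cv2.imwrite("pics/ab4.png",np.vstack([a,b])[:,:,::-1])
```

```text
[0.43707104 0.3652068  0.25551845] [4.87731891e-01 2.18164487e-01 1.66483035e+00 5.22829300e-06
 1.26249097e+00 3.13681038e-01]
```

View pics/ab4.png

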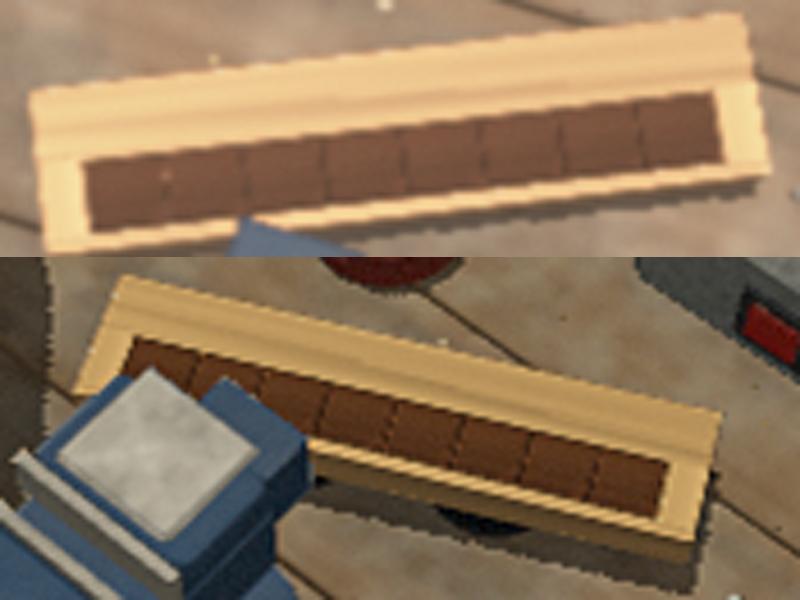

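Run:
```python
from h import *
R=Ro.from_quat([.10645,-.1915,.97546,.02153],scalar_first=True); p=np.array([.4424,.3624,.1276])
print(rel(p+[0,0,.10],R),rel(p+[0,0,.006],R))
```

```text
([-0.0012, 0.0046, 0.028], [-0.2, -0.1572, -1.7789]) ([-0.001, 0.005, 0.122], [-0.2, -0.1572, -1.7789])
```

Call:
{"op": "carry_out", "data": {
  "steps": [0, 0, 0, -0.016, -0.0125, -0.14, 0, 0, 0, 0, -0.032, -0.025, -0.28, 0, 0, 0, 0, -0.047, -0.037, -0.42, 0, 0, 0, 0, -0.063, -0.049, -0.56, 0, 0, 0, 0, -0.079, -0.062, -0.7, 0, 0, 0, 0, -0.094, -0.074, -0.84, 0, 0, 0, 0, -0.11, -0.087, -0.98, 0, 0, 0, 0, -0.126, -0.099, -1.12, 0, 0, 0, 0, -0.142, -0.111, -1.26, 0, 0, 0, 0.01, -0.157, -0.124, -1.4, 0, 0, 0, 0.02, -0.173, -0.136, -1.54, 0, 0, 0.002, 0.028, -0.189, -0.149, -1.68, 0, -0.001, 0.005, 0.028, -0.2, -0.157, -1.779, 0, -0.001, 0.005, 0.06, -0.2, -0.157, -1.779, 0, -0.001, 0.005, 0.09, -0.2, -0.157, -1.779, 0, -0.001, 0.005, 0.11, -0.2, -0.157, -1.779, 0, -0.001, 0.005, 0.12, -0.2, -0.157, -1.779, 0, -0.001, 0.005, 0.122, -0.2, -0.157, -1.779, 0, -0.001, 0.005, 0.122, -0.2, -0.157, -1.779, 0]
}}

```text
time_s: 23.5
eef_pos: [0.4437, 0.3628, 0.1352]
eef_rot: [0.108, -0.191, 0.975, 0.022]
wrist_force: [0.7, 0.3, -3.4]
opening: 0.271
grasp_force: 60.2
```

Run:
```python
from h import *
R=Ro.from_quat([.10645,-.1915,.97546,.02153],scalar_first=True); p=np.array([.4424,.3624,.1276])
p0,R0,o=cur();print(p0,o["wrist_force"],rel(p+[0,0,.002],R),R0.inv().apply([0,0,-1]))
```

```text
[0.44368253 0.36284574 0.13516837] [ 0.71633699  0.27134224 -3.42682807] ([0.0025, 0.0001, 0.0051], [0.0006, 0.0027, -0.0016]) [ 0.2185232  -0.00221236  0.97582924]
```

Lower vertically until it touches: 5 mm, then 7 mm.

Call:
{"op": "carry_out", "data": {
  "steps": [0.0007, 0, 0.003, 0, 0, 0, 0, 0.0013, 0, 0.006, 0, 0, 0, 0, 0.0015, 0, 0.0065, 0, 0, 0, 0, 0.0015, 0, 0.0065, 0, 0, 0, 0]
}}

```text
time_s: 23.9
eef_pos: [0.4429, 0.3634, 0.128]
eef_rot: [0.107, -0.191, 0.975, 0.022]
wrist_force: [-0.8, -0.5, -3.0]
opening: 0.273
grasp_force: 60.3
```

Call:
{"op": "carry_out", "data": {
  "steps": [0.0002, 0, 0.001, 0, 0, 0, 0, 0.0002, 0, 0.001, 0, 0, 0, 0]
}}

```text
time_s: 24.1
eef_pos: [0.4437, 0.3637, 0.1278]
eef_rot: [0.108, -0.191, 0.975, 0.023]
wrist_force: [1.0, -0.1, 0.9]
opening: 0.272
grasp_force: 60.9
```

Call:
{"op": "carry_out", "data": {
  "steps": [0, 0, 0, 0, 0, 0, 0.35, 0, 0, 0, 0, 0, 0, 0.45, 0, 0, 0, 0, 0, 0, 0.6, 0, 0, 0, 0, 0, 0, 0.9, 0, 0, 0, 0, 0, 0, 0.9, 0, 0, 0, 0, 0, 0, 0.9, 0, 0, 0, 0, 0, 0, 0.9, 0, 0, 0, 0, 0, 0, 0.9, 0, 0, -0.02, 0, 0, 0, 0.9, 0, 0, -0.05, 0, 0, 0, 0.9, 0, 0, -0.1, 0, 0, 0, 0.9, 0, 0, -0.15, 0, 0, 0, 0.9, -0.05, 0, -0.18, 0, 0, 0, 0.9, -0.05, 0, -0.18, 0, 0, 0, 0.9]
}}

```text
time_s: 25.5
eef_pos: [0.4557, 0.3681, 0.3207]
eef_rot: [0.113, -0.191, 0.975, 0.024]
wrist_force: [0.5, 1.0, 0.6]
opening: 0.898
grasp_force: 0.0
```

Run:
```python
from h import *
p,R,o=cur(); print(p,o["wrist_force"],o["opening"])
i=[ctrl.camera(n) for n in("top","scene")]
a=cv2.resize(i[0][170:330,140:340],(400,320)); b=cv2.resize(i[1][160:320,140:340],(400,320))
cv2.imwrite("pics/ab5.png",np.hstack([a,b])[:,:,::-1])
```

```text
[0.45573984 0.36810935 0.32066543] [0.49090144 0.99160969 0.64248177] 0.8979520599188712
```

View pics/ab5.png

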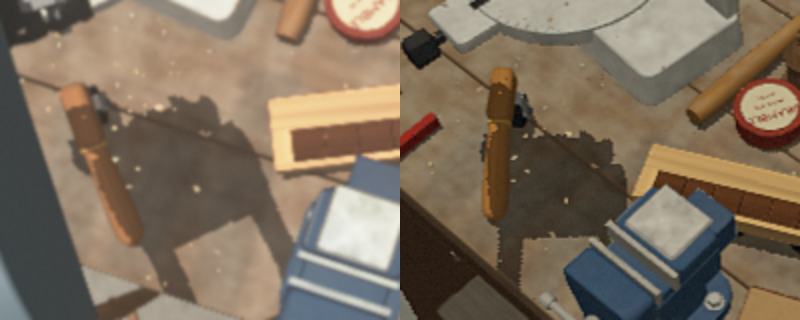

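The roller is standing on its wheel and tail in its original spot, clear of the board, and the strip looks even. Handing in.

```bash
python3 -c "
from bench import ctrl
print(ctrl.hand_in())"
```

```text
the job is handed in; nothing more can be done
None
```

I rolled the strip twice along its length, mostly at 15–21 N at the checked points. All eight pieces look flush in the camera views (not measured), the roller stands back in its original spot clear of the board, and the job is handed in at about 26 s.

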